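Hang the rinsed tube rack on the spring lift to drain

ROBOT

A 6-joint arm with a two-finger parallel gripper is mounted at the origin on the work surface. World frame = base frame: x ahead of the robot, y to its left, z up, the work surface at z = 0. Lengths are in m, angles in rad, forces in N, time in s.
With the tool pointing down it reaches from about 0.325 to 0.775 m from the base axis. Payload 5.5 kg.
Tool frame: the origin (TCP) lies at the very end of the fingers, on their centre line; the grasp point (between the pads) lies 19 mm behind it; y points along the fingers, x is the direction in which the jaws open and shut, and the axes are right-handed (so a half turn about y gives the same grasp; the last joint's range is limited). The gripper opens to 88 mm and grips with 3 to 60 N. Pads are 20 mm wide; open, the fingers measure 115 mm over their backs; the gripper's body (75 mm by 178 mm) begins 61 mm behind the grasp point.
Start: joints at [1.054, 0.091, 1.231, -0, 1.82, -0.057], TCP at [0.266, 0.538, 0.223] pointing down, gripper open.
Joint ranges: [-2.87, 2.87], [-0.86, 2.18], [0.17, 2.46], [-1.51, 4.65], [0.06, 2.69], [-2.65, 2.65]. Speed limits (rad/s): [2.57, 2.57, 3.01, 3.14, 3.14, 3.14].

INTERFACE

Orientations are given as [roll, pitch, yaw] about the fixed x, y, z axes, in that order (R = Rz(yaw) Ry(pitch) Rx(roll)).
In Python, from cell import bot, eoat, solver, snapshot, hand_in, search_frame, regions_of, place_of gives the robot as it stands. The module is installed in compiled form; this text tells all that it offers. Calls block until the motion is done:
- bot.goto(position, orientation): joint-space move of the TCP to a pose.
- bot.move_l(position, orientation=None, feed=0.15, force_limit=None): straight line of the TCP; orientation=None keeps the orientation; feed is the mean speed in m/s. With force_limit (N) it stops when the force on the tool has changed by that much, and returns True; else False.
- bot.set_joints(angles): joint-space move.
- eoat.gripper_to(opening, force=None): finger opening in m; force is the grip in N (None keeps the last); returns when the fingers have stopped.
- bot.sleep(seconds).
- solver.solve_ik(position, orientation): joint angles nearest the present ones, or None.
- bot.get_obs(): the state.
- snapshot(name): name is "scene" or "top" or "wrist"; returns a dict with "image" (420x560x3 uint8, red, green, blue), "mtx" (3x3 intrinsics, pixels), "world_from_camera" (4x4, takes a point from camera to world coordinates). Camera axes: x right, y down, z forward; pixel columns grow to the right and rows downward; lengths in m; the calibration is good to about 2 mm. A picture is of the moment at which its call begins. There is no depth.
A pose or a line that the arm cannot do raises bot.PlanningError and nothing moves.
- hand_in(): hands the job in, once; it reports no verdict.
Trained networks look in a picture, given as the dict that the camera call returned (one of the last four; its "shot" number tells which), for a name from the list of things; names that differ only in an ending like _2 or _b are one class to them, and where a whole thing is asked for, a point or a joint stands for the part that bears it (a point fixed in the world has none). Each returns a list of dicts, best first, with "score" (0 to 1); they miss things now and then, are a little off and sometimes report something else, mostly with a low value. They report only what shows in the picture. A call takes as long as a camera call. They do not tell look-alikes from the thing itself.
- search_frame(query, picture): "bbox" ([left, top, width, height] in pixels, round what is visible of it).
- regions_of(query, picture): "mask" (420x560 bool, what is visible of it) and "bbox" ([left, top, width, height] in pixels, round what is visible of it).
- place_of(query, picture): "pixel" ([column, row] in pixels: a listed point, or the origin of a listed thing).
The state is a dict: "time_s": time; "qpos": joint angles; "dq": joint speeds; "tau": joint torques, N m; "tcp_pos": TCP position; "orientation": TCP orientation; "wrist_force": force on the tool from outside, world axes, zero at the start; "torque": the same for the moment, N m; "opening": finger opening in m.
Only numpy, scipy, OpenCV 4.12 (cv2) and the standard library are available. Lean on these libraries where they do the work, as an engineer would, in place of code of your own. Each camera call takes 0.05 s, during which the arm holds its last target.

TASK

The tube rack has been rinsed and its tray is drained: hang the rack up to drip over the tray. Pull the arm of the spring lift down (the dish at its end is there to push on), bring the hook in under the rack's wire handle and ease the arm all the way up again, never letting it fly up, until the rack hangs free, still and by the middle of its handle, above its tray. Do not handle the clean rack itself and do not disturb the glassware and the bottle standing around it.

Things in the scene. Friction and masses are not known exactly. Their poses are not given: they have to be found in the camera images.
- stand: Spring lift, fixed to the bench: grey bolted flange 136 mm across, upright aluminium tube 44 mm across, its top 136 mm above the bench. Origin on the tube's axis at bench height, z up. A 24 mm steel rod slides up and down in the tube and carries the swivelling arm; nothing stands above the arm. With swing at 0 the arm points along the stand's -x.
- lift (a joint): How far the arm is pulled down, in m: 0 fully up (where the spring holds it), 0.13 bottom stop. The spring pushes up with about 7.5 N at the top and 12 N at the bottom, enough to carry the rack to the top; let go, it flies up at over 0.3 m/s. It has no catch.
- swing (a joint): Swivel angle of the arm about the upright rod in rad, growing anticlockwise seen from above, range -0.5 to 0.8. It turns easily (about 0.5 N at the dish) and stays where it is left. Parked at 0.45 to 0.6 at the start; the rack is near 0 (up to about 0.25 either side), reached by swinging clockwise.
- dish (a point): Centre of the inner floor of the open black dish on the arm's end, 250 mm from the rod's axis, right above the hook. Dish 54 mm wide inside, 64 outside, rim 14 mm above its floor, open upwards: fingertips in it can press the arm down and swing it. Floor 321 mm above the bench when up. Frame turns with the arm: -x outwards along the arm, +y the way the hook's point faces, z up.
- hook_seat (a point): Lowest inside point of the steel hook (8 mm wire) under the arm's end, where a hung handle rests; 81 mm below the dish floor, axes as dish. 240 mm above the bench when up, 110 mm at the bottom stop. The hook's underside is 8 mm below it, the underside of the arm's bar 59 mm above it. The hook is a swan-neck in its y-z plane: the back bulges to y = -19 mm and joins the straight shank (y = 0) 45 mm up.
- hook_tip (a point): End of the hook's point, 23 mm to +y of the seat and 27 mm above it, axes as dish. The hook is open on this side: the handle's wire must pass over the point, with its centre 33 to 55 mm above the seat, coming in from +y until it is above the seat.
- rack_bail (a point): Middle of the top of the rack's fixed upright wire handle, on the centre of the wire (6 mm thick), 152 mm above the rack's underside. The handle spans the rack's length in one upright plane along the rack's x; its top is bent like a roof, falling 16 mm over 18 mm to each side, then steeply to the rack's ends. A hook comes in under it across that plane.
- rack: Stainless tube rack, 150 mm long (x), 76 mm wide (y), about 0.45 kg give or take a fifth, ten capped tubes in two rows, caps 86 mm above its underside; upright wire handle along its middle (rack_bail). Origin at the centre of its underside, z up. Stands loose in the tray, its handle lying roughly along the arm (within about 0.4 rad) when the arm is over it.
- tray: White rinse tray, fixed, 250 x 200 mm outside, 68 mm high, floor and walls 5 mm thick, long side (x) roughly along the arm. Origin at the centre of its underside.
- flask: Bystander: conical glass flask, 84 mm across the foot, 138 mm high. Origin at the centre of its underside.
- bottle: Bystander: black bottle with cap, 44 mm across, 98 mm high. Origin at the centre of its underside.
- beaker: Bystander: glass beaker, 84 mm across, 105 mm high. Origin at the centre of its underside.
There are look-alikes about, which are no part of the job. There is more than one size of the rack; the job needs the largest.

How it is judged:
On the way, in this order (a step that is already met when the one before it is completed fails the run):
1. the arm is pulled down and the hook reaches under the handle of the rack, which still stands in the tray (value of joint lift above 0.06 m and y of rack_bail in the frame of hook_seat between -0.018 and 0.018 m and x of rack_bail in the frame of hook_seat between -0.03 and 0.03 m and z of rack_bail in the frame of hook_seat between 0 and 0.058 m and height (world z) of rack below 0.03 m), for 0.1 s.
2. the rack hangs in the hook, off the tray, and the arm is up (value of joint lift below 0.015 m and distance between rack_bail and hook_seat below 0.012 m and height (world z) of rack above 0.07 m), for 0.2 s.
At the end, for the whole second after the job is handed in: The arm is fully up (within 15 mm), the rack hangs in the hook by the middle of its handle (handle's middle within 12 mm of the hook's seat), clear of the tray, upright within 0.2 rad, over the tray (centres within 70 mm seen from above) and nearly still (below 0.08 m/s) (all of step 2 and contact force between rack and tray below 0.1 N and angle between rack's own z axis and vertical below 0.2 rad and horizontal distance between rack and tray below 0.07 m and linear speed of rack below 0.08 m/s); the robot touches nothing.
It fails at once if the arm flies up (faster than 0.25 m/s) (velocity of joint lift below -0.25 m/s).
It fails at once if the rack is handled (touched by the robot with more than 2 N) (contact force between any of the fingers, the arm and rack above 2 N).
It fails at once if the rack tips over (more than 0.5 rad) (angle between rack's own z axis and vertical above 0.5 rad).
It fails at once if the flask, bottle or beaker is knocked (shifted more than 20 mm) (distance of any of flask, bottle, beaker from where it was at the start of the episode above 0.02 m).
It also fails if it takes over 51 s, if anything falls off the work surface, if the arm or the gripper's body presses on something with over 40 N, if the wrist force passes 120 N, or if a joint passes its speed limit or range.

## Working session

There is one attempt and no reset: what is moved stays moved. The work goes in short steps, each a Python script; the robot and the scene stay as the last script left them, time stands still between calls to the robot, and variables do not carry over. Pictures are saved under pics/ and viewed, and the job is handed in when it is done.

```bash
ls; mkdir -p pics; python3 - <<'E'
from cell import *
import cv2
for n in ("scene","top"):
    s=snapshot(n); cv2.imwrite(f"pics/{n}0.png",s["image"][:,:,::-1])
    print(n,s["mtx"].tolist(),s["world_from_camera"].round(4).tolist())
    for q in ("stand","dish","hook_seat","hook_tip","rack_bail","rack","tray","flask","bottle","beaker"):
        print(q,[(round(d["score"],2),[round(float(v)) for v in d["pixel"]]) for d in place_of(q,s)])
o=bot.get_obs();print(o)
E
```

```text
pics
scene [[522.6629155653372, 0.0, 278.6473189654599], [0.0, 522.6629155653372, 208.14217247949847], [0.0, 0.0, 1.0]] [[-0.3523, 0.6607, -0.6628, 1.4356], [0.9358, 0.2577, -0.2405, 0.3773], [0.0119, -0.705, -0.7091, 1.1862], [0.0, 0.0, 0.0, 1.0]]
stand [(0.64, [284, 336])]
dish [(0.97, [242, 183]), (0.22, [216, 233])]
hook_seat [(0.78, [242, 207])]
hook_tip [(0.56, [248, 200]), (0.5, [244, 209])]
rack_bail [(0.94, [283, 226]), (0.65, [368, 310]), (0.56, [356, 194])]
rack [(0.87, [353, 216]), (0.8, [282, 263]), (0.62, [364, 337])]
tray [(0.95, [282, 261])]
flask [(0.62, [381, 284]), (0.61, [248, 200]), (0.25, [286, 226])]
bottle [(0.85, [218, 234])]
beaker [(0.75, [194, 261])]
top [[396.93653324608914, 0.0, 278.86494008676254], [0.0, 396.93653324608914, 210.1525195609468], [0.0, 0.0, 1.0]] [[-0.0082, -0.9978, 0.0653, 0.455], [-0.9997, 0.0068, -0.0222, 0.0448], [0.0217, -0.0654, -0.9976, 1.0682], [0.0, 0.0, 0.0, 1.0]]
stand [(0.8, [227, 128])]
dish [(0.9, [308, 164]), (0.62, [263, 204])]
hook_seat [(0.81, [303, 168]), (0.69, [230, 125])]
hook_tip [(0.85, [298, 179])]
rack_bail [(0.81
[... 244 characters left out ...]
80]), (0.26, [229, 127])]
{'time_s': 1.1, 'qpos': array([ 1.05431546e+00,  9.11230662e-02,  1.23069421e+00,  1.40132340e-05,
        1.81975107e+00, -5.66960889e-02]), 'dq': array([-1.15725942e-03,  3.20075272e-04, -5.07116985e-04, -3.62579806e-04,
       -4.86949495e-05, -2.79612210e-04]), 'tau': array([-6.80880330e-04, -4.46248698e+01, -4.06494212e+01,  6.94545591e-02,
        2.04482133e-02,  1.46020987e-06]), 'tcp_pos': array([0.26626532, 0.53772101, 0.22262067]), 'orientation': array([-1.57078415e+00, -2.50411635e-05,  1.11101500e+00]), 'wrist_force': array([ 0.03283113,  0.3912489 , -0.80474667]), 'torque': array([ 0.00243061,  0.05181869, -0.03198601]), 'opening': 0.08779679291005964}
```

View pics/scene0.png

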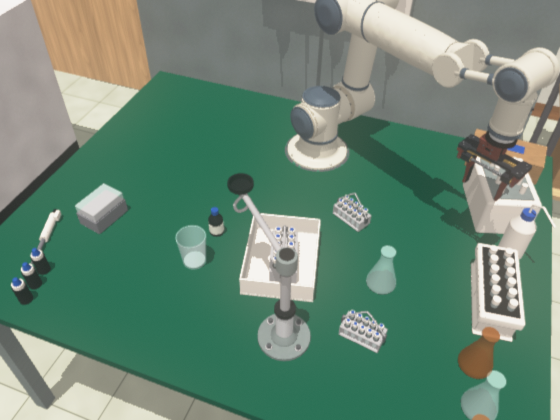

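View pics/top0.png

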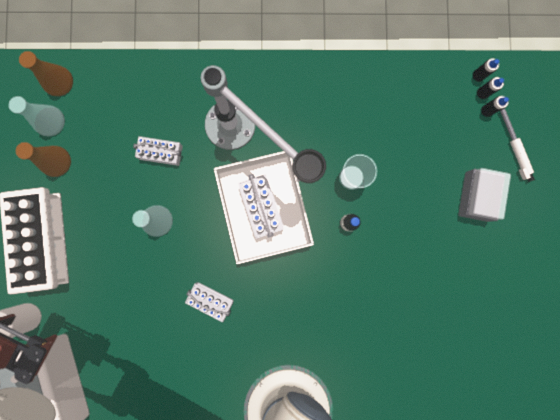

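The rack to hang is the one in the tray at top (260,211) / scene (283,240). The ones on the bench, top (210,300) and (158,150), are the smaller look-alikes. I'll compute positions and confirm with a crop.

```bash
cat > h.py <<'E'
from cell import *
import numpy as np, cv2
def ray(s,p):
    T=s["world_from_camera"]; d=np.linalg.inv(s["mtx"])@[p[0],p[1],1]
    return T[:3,3],T[:3,:3]@d
def at_z(s,p,z):
    o,d=ray(s,p); return o+d*(z-o[2])/d[2]
def tri(s1,p1,s2,p2):
    o1,d1=ray(s1,p1);o2,d2=ray(s2,p2);d1=d1/np.linalg.norm(d1);d2=d2/np.linalg.norm(d2)
    t=np.linalg.lstsq(np.c_[d1,-d2],o2-o1,rcond=None)[0]
    a=o1+t[0]*d1;b=o2+t[1]*d2
    return (a+b)/2,np.linalg.norm(a-b)
def proj(s,X):
    T=np.linalg.inv(s["world_from_camera"]);c=T[:3,:3]@X+T[:3,3];p=s["mtx"]@c;return p[:2]/p[2]
E
python3 - <<'E'
from h import *
S=snapshot("scene");T=snapshot("top")
Z=dict(stand=0,dish=.321,hook_seat=.24,hook_tip=.267,rack_bail=.157,rack=.005,tray=0,flask=0,bottle=0,beaker=0)
for q,z in Z.items():
    for n,s in(("S",S),("T",T)):
        for d in place_of(q,s)[:3]:
            print(q,n,round(d["score"],2),np.round(d["pixel"]),at_z(s,d["pixel"],z).round(3))
for n,s,c in(("s",S,(180,150,340,350)),("t",T,(190,60,380,270))):
    im=s["image"][c[1]:c[3],c[0]:c[2],::-1]; cv2.imwrite(f"pics/crop_{n}.png",cv2.resize(im,None,fx=2.8,fy=2.8,interpolation=cv2.INTER_CUBIC))
E
```

```text
stand S 0.93 [284. 338.] [0.76  0.153 0.   ]
stand T 0.87 [230. 127.] [0.753 0.154 0.   ]
dish S 0.72 [240. 182.] [ 0.578 -0.037  0.321]
dish T 0.76 [310. 166.] [ 0.588 -0.032  0.321]
hook_seat S 0.71 [241. 207.] [ 0.581 -0.036  0.24 ]
hook_seat S 0.54 [281. 262.] [0.714 0.124 0.24 ]
hook_seat T 0.59 [161. 220.] [0.491 0.271 0.24 ]
hook_seat T 0.57 [305. 171.] [ 0.592 -0.03   0.24 ]
hook_tip S 0.67 [248. 199.] [ 0.574 -0.019  0.267]
hook_tip T 0.83 [298. 179.] [ 0.57  -0.012  0.267]
hook_tip T 0.37 [349. 178.] [ 0.573 -0.117  0.267]
rack_bail S 0.9 [282. 226.] [0.533 0.06  0.157]
rack_bail S 0.7 [358. 195.] [0.342 0.221 0.157]
rack_bail S 0.67 [370. 311.] [0.713 0.345 0.157]
rack_bail T 0.73 [258. 199.] [0.54  0.072 0.157]
rack_bail T 0.65 [204. 308.] [0.295 0.196 0.157]
rack_bail T 0.62 [147. 146.] [0.666 0.327 0.157]
rack S 0.94 [364. 336.] [0.685 0.344 0.005]
rack S 0.84 [351. 217.] [0.285 0.203 0.005]
rack S 0.83 [282. 262.] [0.532 0.064 0.005]
rack T 0.89 [265. 208.] [0.53  0.057 0.005]
rack T 0.82 [159. 151.] [0.686 0.343 0.005]
rack T 0.73 [211. 300.] [0.29  0.201 0.005]
tray S 0.65 [281. 261.] [0.526 0.057 0.   ]
tray T 0.7 [266. 211.] [0.522 0.054 0.   ]
flask S 0.79 [382. 283.] [0.499 0.349 0.   ]
flask T 0.97 [158. 217.] [0.508 0.345 0.   ]
bottle S 0.87 [219. 233.] [ 0.494 -0.157  0.   ]
bottle T 0.6 [351. 222.] [ 0.491 -0.173  0.   ]
beaker S 0.6 [194. 262.] [ 0.622 -0.176  0.   ]
beaker T 0.97 [348. 180.] [ 0.605 -0.169  0.   ]
```

```bash
ls pics
```

```text
crop_s.png
crop_t.png
scene0.png
top0.png
```

View pics/crop_s.png

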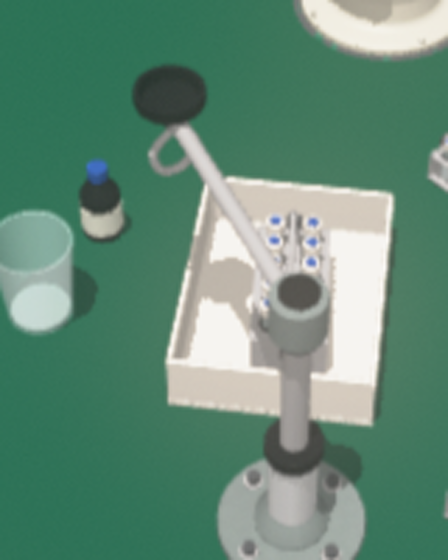

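View pics/crop_t.png

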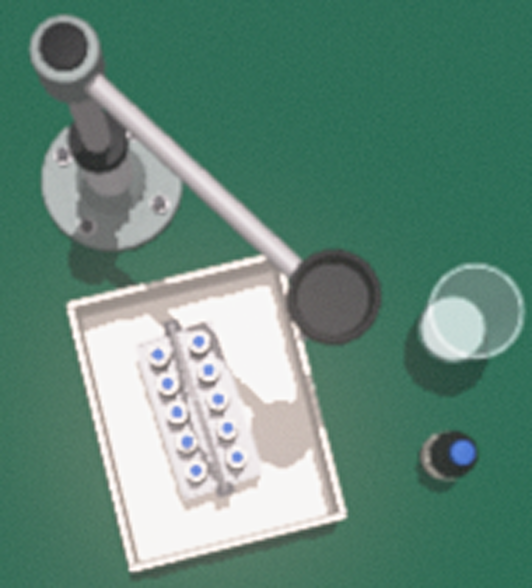

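```bash
python3 - <<'E'
from h import *
S=snapshot("scene");T=snapshot("top")
t=lambda x,y:(x/2.8+190,y/2.8+60)
s=lambda x,y:(x/2.8+180,y/2.8+150)
print("collar",tri(S,s(300,293),T,t(63,46)))
print("base",at_z(S,s(292,520),.008),at_z(T,t(112,180),.008))
print("dish",tri(S,s(170,93),T,t(335,296)),at_z(T,t(335,296),.335),at_z(S,s(170,93),.335))
for a in [(158,354),(195,470),(199,341),(237,457),(197.2,405.5)]: print(at_z(T,t(*a),.091).round(4))
print("posts",at_z(T,t(172,325),.1),at_z(T,t(225,490),.1))
print("tray corners",[at_z(T,t(*a),.068).round(4) for a in[(70,303),(270,258),(345,518),(132,571)]])
q=place_of("rack_bail",S)[0]["pixel"];r=min((d["pixel"] for d in place_of("rack_bail",T)),key=lambda p:abs(p[0]-258))
print("bail tri",tri(S,q,T,r))
E
```

```text
collar (array([0.75878527, 0.15251766, 0.32965465]), np.float64(0.00022358815902942392))
base [0.7598292  0.15324267 0.008     ] [0.75834647 0.15167794 0.008     ]
dish (array([ 0.58696287, -0.0300955 ,  0.32787224]), np.float64(0.0006891642575635614)) [ 0.58580419 -0.02970078  0.335     ] [ 0.5939576  -0.02636635  0.335     ]
[0.5783 0.1028 0.091 ]
[0.4757 0.0707 0.091 ]
[0.5897 0.0666 0.091 ]
[0.4868 0.0337 0.091 ]
[0.5324 0.0685 0.091 ]
posts [0.60267616 0.08995014 0.1       ] [0.4579087  0.04447613 0.1       ]
tray corners [array([0.6281, 0.1836, 0.068 ]), array([0.6686, 0.002 , 0.068 ]), array([ 0.432 , -0.0632,  0.068 ]), array([0.3866, 0.1279, 0.068 ])]
bail tri (array([ 0.54990084,  0.20679751, -0.10793828]), np.float64(0.2646128656183462))
```

```bash
python3 - <<'E'
from h import *
eoat.gripper_to(0.012)
O=[-np.pi/2,0,0.05]
p=bot.get_obs()["tcp_pos"]
bot.move_l([p[0],p[1],.40],feed=.25)
bot.goto([.587,-.030,.40],O)
for n in("scene","top","wrist"):
    s=snapshot(n);cv2.imwrite(f"pics/a_{n}.png",s["image"][:,:,::-1])
    print(n,[(round(d["score"],2),d["pixel"],at_z(s,d["pixel"],.321).round(4)) for d in place_of("dish",s)[:2]])
o=bot.get_obs();print(o["time_s"],o["tcp_pos"],o["qpos"],o["wrist_force"],o["opening"])
E
```

```text
scene [(0.95, [244.6, 185.9], array([ 0.5855, -0.0203,  0.321 ]))]
top [(0.91, [309.7, 164.1], array([ 0.5914, -0.0313,  0.321 ]))]
wrist [(0.75, [279.5, 217.0], array([ 0.5874, -0.0282,  0.321 ]))]
7.1083 [ 0.58702491 -0.02958869  0.39998363] [-1.08238230e-01  1.80148451e-01  8.09611185e-01 -3.39165372e-06
  2.15185936e+00 -1.58932843e-01] [ 0.02805812  0.46388925 -0.7509253 ] 0.011901027301389044
```

View pics/a_wrist.png

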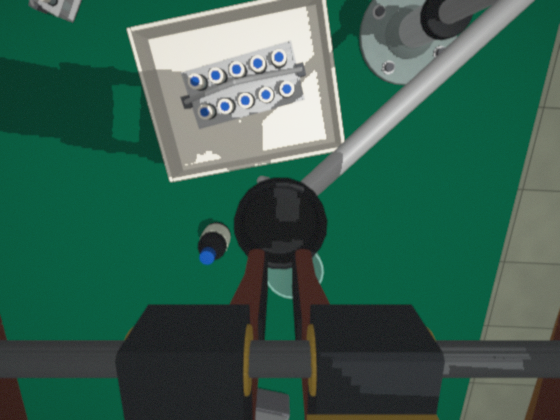

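View pics/a_scene.png

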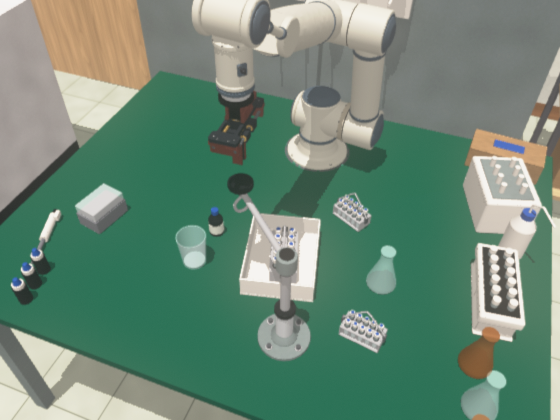

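The wrist view shows the dish at (280,222), centred on the fingers. It agrees with (0.587,-0.029). I'll lower to the floor by touch.

```bash
python3 - <<'E'
from h import *
bot.move_l([.587,-.0295,.345],feed=.12)
hit=bot.move_l([.587,-.0295,.312],feed=.03,force_limit=4)
o=bot.get_obs();print(hit,o["time_s"],o["tcp_pos"],o["wrist_force"])
s=snapshot("scene");cv2.imwrite("pics/b.png",cv2.resize(s["image"][120:320,160:400,::-1],None,fx=3,fy=3))
E
```

```text
True 8.5083 [ 0.58696199 -0.02950883  0.3203841 ] [ 0.26328296 -0.22012165  7.29071437]
```

View pics/b.png

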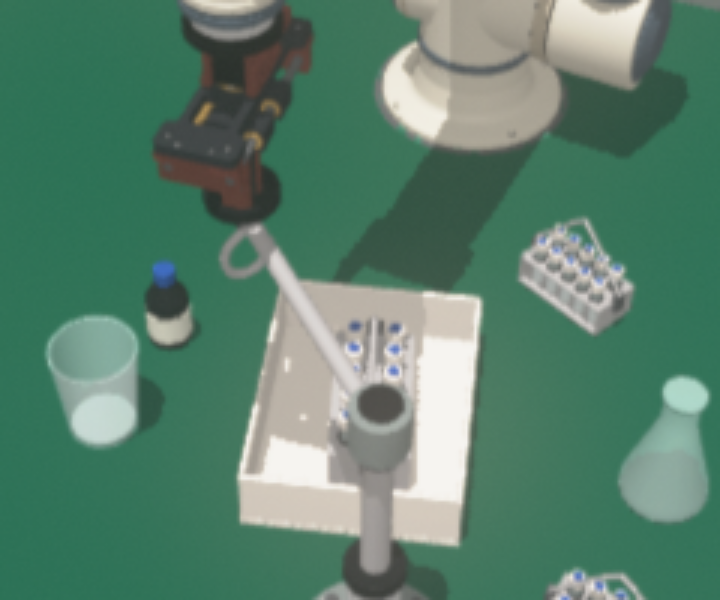

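Contact came at 0.3204, which is the dish floor as expected. Next I pull down.

```bash
python3 - <<'E'
from h import *
bot.move_l([.587,-.0295,.205],feed=.07)
o=bot.get_obs();print(o["time_s"],o["tcp_pos"],o["wrist_force"])
hit=bot.move_l([.587,-.0295,.1925],feed=.03,force_limit=8)
o=bot.get_obs();print(hit,o["time_s"],o["tcp_pos"],o["wrist_force"])
for n in("scene","top"):
    s=snapshot(n);cv2.imwrite(f"pics/c_{n}.png",cv2.resize(s["image"][100:300,160:400,::-1],None,fx=3,fy=3))
E
```

```text
10.35 [ 0.58746055 -0.0299471   0.20807972] [-2.17961277 -0.42767317 10.58502115]
False 10.9167 [ 0.58764277 -0.03008901  0.19566732] [-1.36535207 -1.22019475 11.35184603]
```

View pics/c_scene.png

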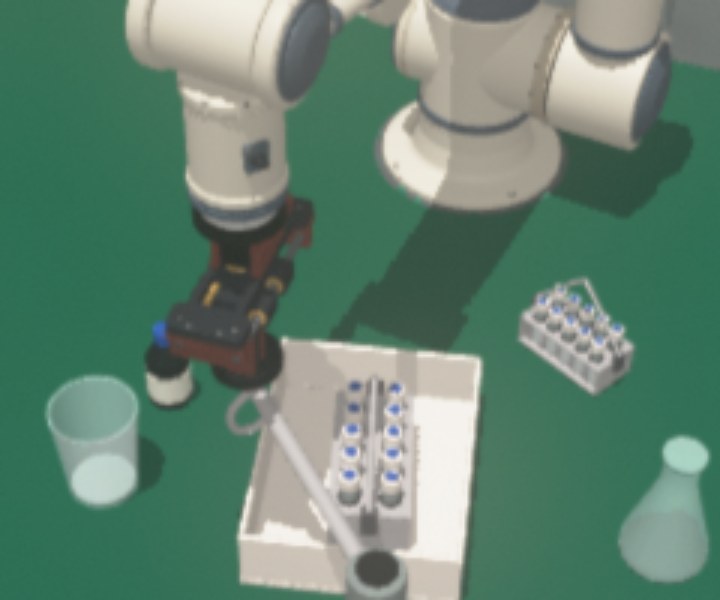

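View pics/c_top.png

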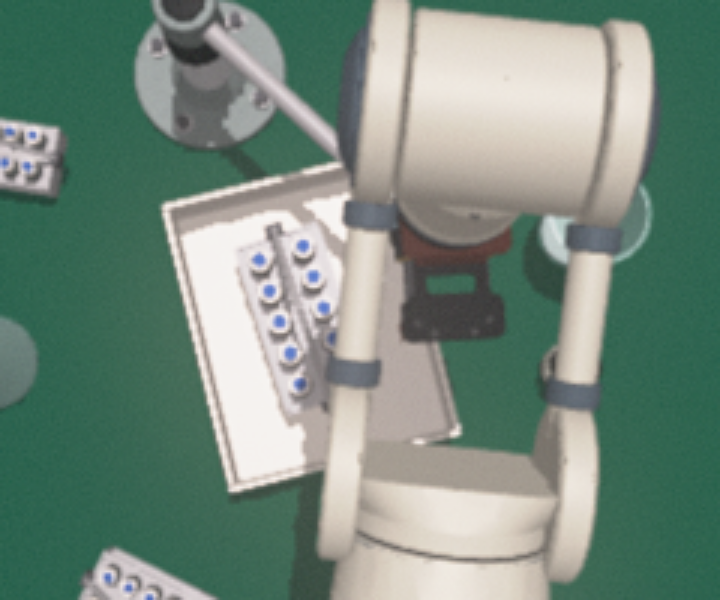

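```bash
cat >> h.py <<'E'
C=np.array([.759,.1525])
def pt(deg,z,r=.2505):
    a=np.radians(deg);return [C[0]+r*np.cos(a),C[1]+r*np.sin(a),z]
def st():
    o=bot.get_obs();p=o["tcp_pos"];d=p[:2]-C
    print(round(o["time_s"],2),p.round(4),"ang",np.degrees(np.arctan2(d[1],d[0])).round(2)%360,"r",np.linalg.norm(d).round(4),o["wrist_force"].round(2))
def shots(tag,box=(160,100,400,300)):
    for n in("scene","wrist"):
        s=snapshot(n);im=s["image"]
        if n=="scene": im=im[box[1]:box[3],box[0]:box[2]]
        cv2.imwrite(f"pics/{tag}_{n}.png",cv2.resize(im[:,:,::-1],None,fx=3 if n=="scene" else 1.4,fy=3 if n=="scene" else 1.4,interpolation=cv2.INTER_CUBIC))
        for q in("dish","hook_seat","hook_tip","rack_bail"):
            print(n,q,[(round(d["score"],2),np.round(d["pixel"])) for d in place_of(q,s)[:3]])
E
python3 - <<'E'
from h import *
st()
bot.move_l(pt(226.7,.189),feed=.03); st()
for a in(220,214): bot.move_l(pt(a,.189),feed=.05); st()
shots("d")
E
```

```text
11.02 [ 0.5876 -0.0301  0.1957] ang 226.82 r 0.2504 [-1.37 -2.53 13.  ]
11.28 [ 0.5879 -0.0304  0.1922] ang 226.92 r 0.2504 [-0.84 -0.95 11.04]
12.02 [ 0.5681 -0.0085  0.1926] ang 220.15 r 0.2497 [-0.52 -0.26 11.79]
12.69 [0.5525 0.0126 0.1926] ang 214.11 r 0.2495 [-0.02  0.33 11.96]
scene dish [(0.78, array([266., 214.])), (0.27, array([381., 281.]))]
scene hook_seat [(0.62, array([260., 236.]))]
scene hook_tip [(0.81, array([268., 230.]))]
scene rack_bail [(0.77, array([357., 195.])), (0.62, array([281., 228.])), (0.59, array([370., 312.]))]
wrist dish []
wrist hook_seat [(0.6, array([277., 223.]))]
wrist hook_tip [(0.67, array([262., 202.]))]
wrist rack_bail [(0.68, array([250., 142.]))]
```

View pics/d_scene.png

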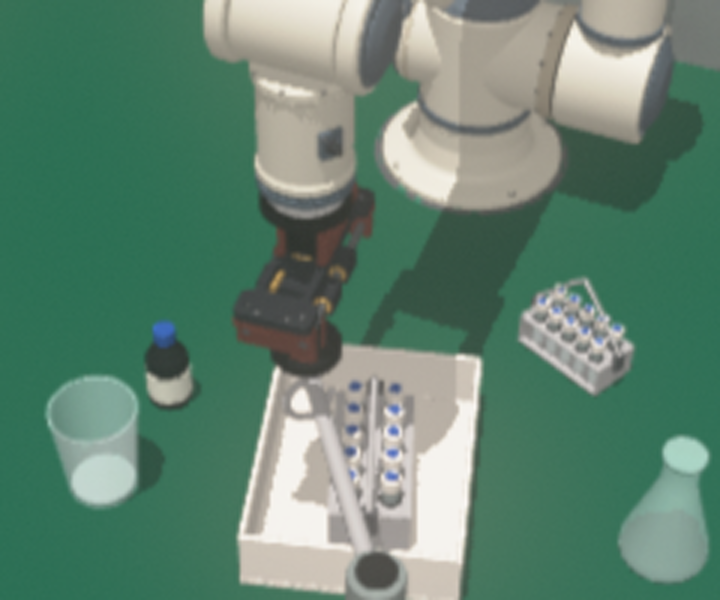

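View pics/d_wrist.png

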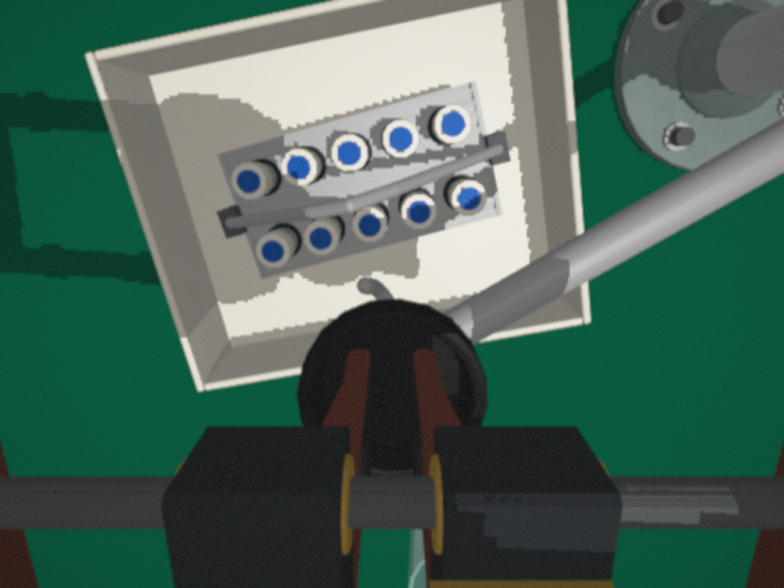

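The wrist view shows the hook point at (261,206) and the handle's peak at about (249,146). I'll measure both from the wrist camera.

```bash
python3 - <<'E'
from h import *
s=snapshot("wrist");st()
for n,p,z in(("bail",(248.6,146.4),.157),("bailnet",(250,142),.157),("tip",(261,206),.1386),("endL",(235/1.4,222/1.4),.09),("endR",(498/1.4,148/1.4),.09)):
    X=at_z(s,p,z);d=X[:2]-C;print(n,X.round(4),"ang",np.degrees(np.arctan2(d[1],d[0])).round(2)%360,"r",np.linalg.norm(d).round(4))
E
```

```text
13.24 [0.5526 0.0125 0.1926] ang 214.14 r 0.2494 [ 0.63 -0.18 12.9 ]
bail [0.5334 0.0674 0.157 ] ang 200.66 r 0.2411
bailnet [0.5341 0.0699 0.157 ] ang 200.18 r 0.2396
tip [0.5407 0.0284 0.1386] ang 209.62 r 0.2511
endL [0.4691 0.0474 0.09  ] ang 199.92 r 0.3084
endR [0.6038 0.0917 0.09  ] ang 201.4 r 0.1667
```

```bash
python3 - <<'E'
from h import *
bot.move_l(pt(214,.1868),feed=.03); st()
for a in(208,205,201.8):
    bot.move_l(pt(a,.1868),feed=.035,force_limit=6); st()
shots("e")
st()
E
```

```text
13.49 [0.5527 0.0123 0.1911] ang 214.2 r 0.2494 [-0.44 -0.35 14.43]
14.39 [0.5393 0.035  0.1911] ang 208.14 r 0.2491 [ 1.09  0.79 15.06]
14.92 [0.5335 0.0468 0.1911] ang 205.1 r 0.2491 [-0.03 -0.1  14.5 ]
15.47 [0.5279 0.0597 0.1911] ang 201.89 r 0.249 [ 0.59  0.43 14.6 ]
scene dish [(0.66, array([284., 264.])), (0.64, array([282., 215.]))]
scene hook_seat []
scene hook_tip [(0.87, array([289., 231.])), (0.65, array([280., 213.]))]
scene rack_bail [(0.97, array([283., 226.])), (0.81, array([371., 313.])), (0.62, array([360., 193.]))]
wrist dish [(0.57, array([277., 271.]))]
wrist hook_seat [(0.58, array([276., 227.]))]
wrist hook_tip [(0.85, array([267., 202.]))]
wrist rack_bail [(0.68, array([290., 230.]))]
15.97 [0.528  0.0596 0.1911] ang 201.9 r 0.249 [-0.27  0.23 14.16]
```

View pics/e_scene.png

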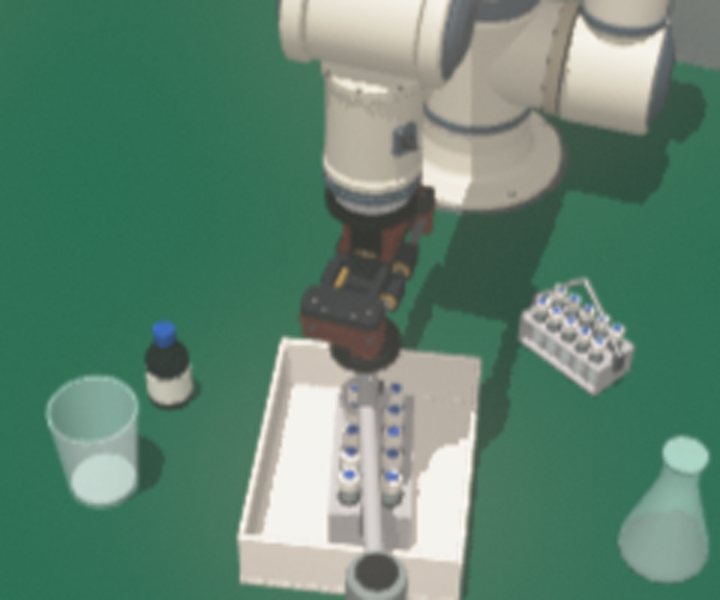

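View pics/e_wrist.png

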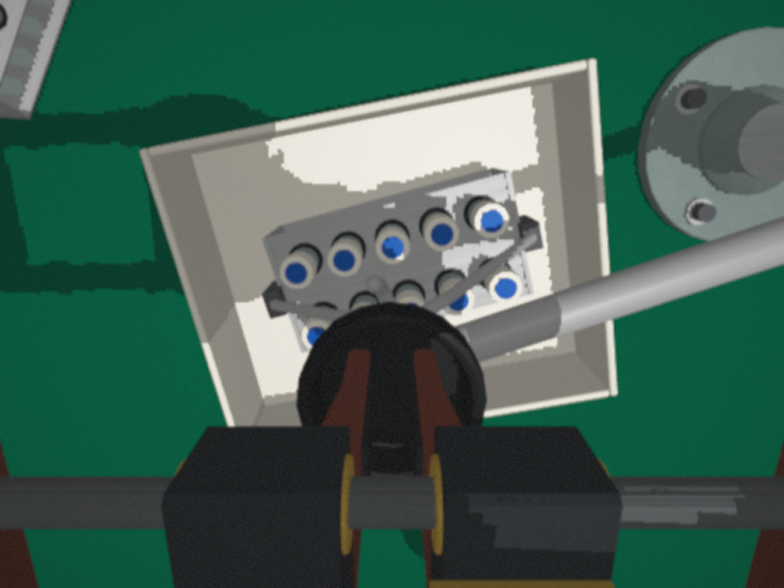

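The hook point, wrist (268,203), is now beyond the handle wire, and the wire runs under the dish. I'll check that the rack hasn't moved and where the seat is.

```bash
python3 - <<'E'
from h import *
s=snapshot("wrist")
for n,p,z in(("tip",(268,203.5),.1371),("endL",(272/1.4,300/1.4),.09),("endR",(531/1.4,232/1.4),.09)):
    X=at_z(s,p,z);d=X[:2]-C;print(n,X.round(4),"ang",np.degrees(np.arctan2(d[1],d[0])).round(2)%360,"r",np.linalg.norm(d).round(4))
E
```

```text
tip [0.5206 0.0774 0.1371] ang 197.47 r 0.25
endL [0.4637 0.0528 0.09  ] ang 198.66 r 0.3117
endR [0.6013 0.0972 0.09  ] ang 199.34 r 0.1671
```

The rack has not been pushed: the forces are about 0. The seat is about 8 mm short of the handle's middle, with the handle captured behind the point. Next I ease up to capture it, centring on the way.

```bash
python3 - <<'E'
from h import *
bot.move_l(pt(201.2,.198),feed=.03); st()
bot.move_l(pt(200.0,.206),feed=.03); st()
shots("f")
bot.move_l(pt(200.0,.228),feed=.03); st()
bot.move_l(pt(200.0,.240),feed=.03); st()
shots("g")
E
```

```text
16.55 [0.5269 0.0619 0.2016] ang 201.31 r 0.2491 [ 0.48  0.58 13.62]
17.02 [0.5249 0.0671 0.2095] ang 200.05 r 0.2492 [ 1.75  0.75 12.06]
scene dish [(0.94, array([284., 209.]))]
scene hook_seat [(0.58, array([284., 229.])), (0.48, array([218., 232.])), (0.31, array([284., 263.]))]
scene hook_tip [(0.72, array([288., 228.])), (0.64, array([282., 227.]))]
scene rack_bail [(0.98, array([283., 224.])), (0.81, array([371., 312.])), (0.64, array([356., 194.]))]
wrist dish [(0.92, array([278., 270.]))]
wrist hook_seat [(0.68, array([278., 225.])), (0.66, array([516., 109.]))]
wrist hook_tip [(0.95, array([268., 204.]))]
wrist rack_bail []
18.4 [0.5248 0.067  0.2307] ang 200.05 r 0.2493 [ 1.87 -0.49  9.86]
18.95 [0.5247 0.067  0.242 ] ang 200.04 r 0.2494 [2.95 0.34 7.59]
scene dish [(0.72, array([286., 199.]))]
scene hook_seat [(0.89, array([287., 218.]))]
scene hook_tip [(0.62, array([291., 218.]))]
scene rack_bail [(0.95, array([283., 225.])), (0.77, array([369., 312.])), (0.62, array([355., 195.]))]
wrist dish [(0.97, array([280., 270.]))]
wrist hook_seat [(0.86, array([278., 228.]))]
wrist hook_tip [(0.59, array([270., 204.]))]
wrist rack_bail [(0.9, array([282., 225.]))]
```

View pics/g_scene.png

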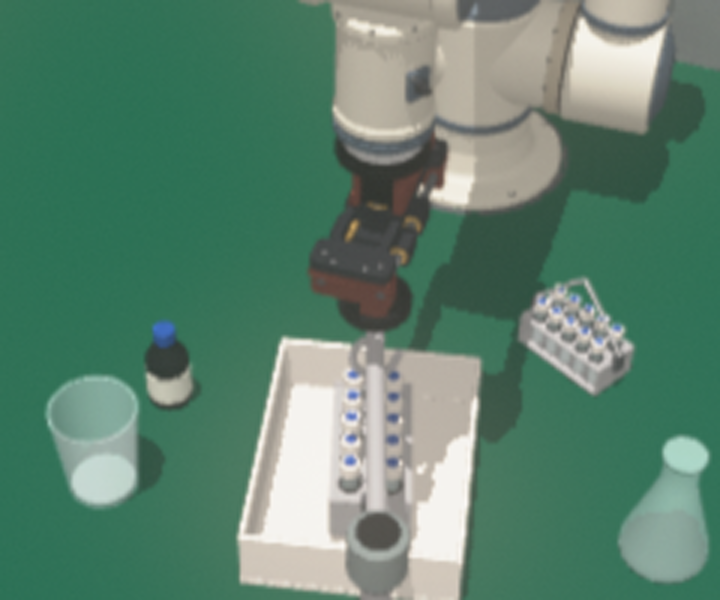

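View pics/g_wrist.png

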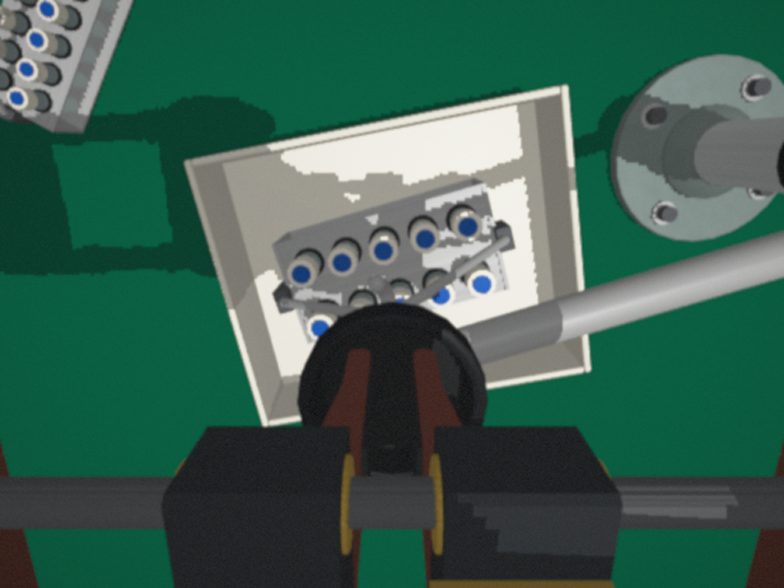

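The push force has dropped below the spring's, so the hook carries part of the rack's weight. I'll continue slowly.

```bash
python3 - <<'E'
from h import *
bot.move_l(pt(200.0,.250),feed=.02); st()
bot.move_l(pt(200.0,.262),feed=.025); st()
shots("i",(160,80,400,280))
st()
E
```

```text
20.1 [0.5245 0.067  0.2516] ang 200.03 r 0.2496 [3.78 1.3  7.24]
20.73 [0.524  0.0669 0.2631] ang 200.01 r 0.2502 [3.28 0.43 6.26]
scene dish [(0.59, array([284., 195.]))]
scene hook_seat []
scene hook_tip [(0.67, array([292., 213.]))]
scene rack_bail [(0.95, array([368., 312.])), (0.67, array([285., 216.])), (0.6, array([358., 194.]))]
wrist dish [(0.92, array([281., 272.]))]
wrist hook_seat [(0.9, array([280., 224.]))]
wrist hook_tip [(0.87, array([272., 202.]))]
wrist rack_bail [(0.85, array([278., 222.])), (0.37, array([492., 110.]))]
21.23 [0.524  0.0669 0.263 ] ang 200.02 r 0.2502 [3.24 0.56 6.2 ]
```

View pics/i_scene.png

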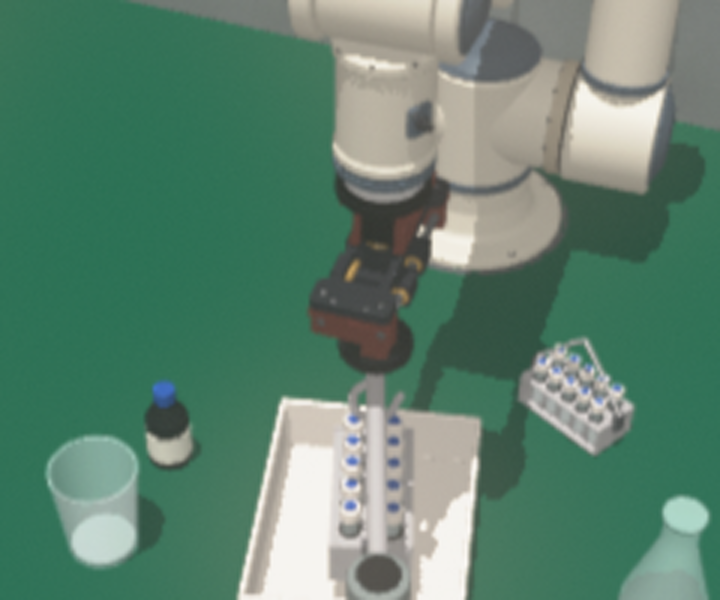

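View pics/i_wrist.png

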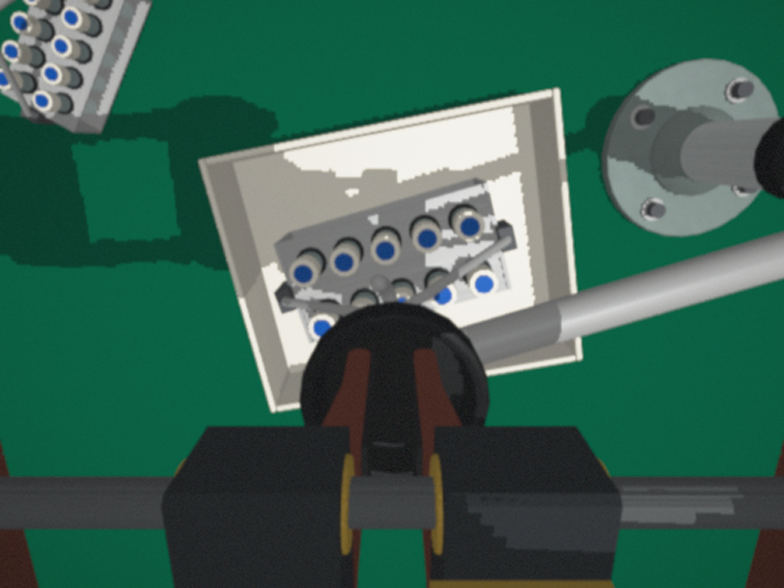

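The rack is lifting with the hook: its size in the wrist view stays constant while the tray shrinks. I'll go on to just below the top.

```bash
python3 - <<'E'
from h import *
bot.move_l(pt(200.0,.285,.2485),feed=.03); st()
bot.move_l(pt(200.0,.313,.2475),feed=.03); st()
shots("j",(160,80,400,280))
st()
E
```

```text
22.15 [0.5251 0.0674 0.2852] ang 200.0 r 0.2489 [-3.52 -1.53  4.79]
23.23 [0.5265 0.0679 0.313 ] ang 200.0 r 0.2474 [-2.04  0.15  4.46]
scene dish [(0.95, array([286., 178.]))]
scene hook_seat [(0.72, array([286., 202.]))]
scene hook_tip [(0.82, array([292., 197.])), (0.37, array([282., 201.]))]
scene rack_bail [(0.9, array([355., 191.])), (0.72, array([285., 204.])), (0.57, array([371., 310.]))]
wrist dish [(0.67, array([276., 275.]))]
wrist hook_seat [(0.61, array([278., 180.])), (0.57, array([277., 228.])), (0.28, array([269., 203.]))]
wrist hook_tip [(0.81, array([269., 204.]))]
wrist rack_bail [(0.88, array([277., 226.])), (0.87, array([33., 30.]))]
23.73 [0.5265 0.0679 0.3129] ang 200.0 r 0.2474 [-2.08 -0.24  3.48]
```

View pics/j_scene.png

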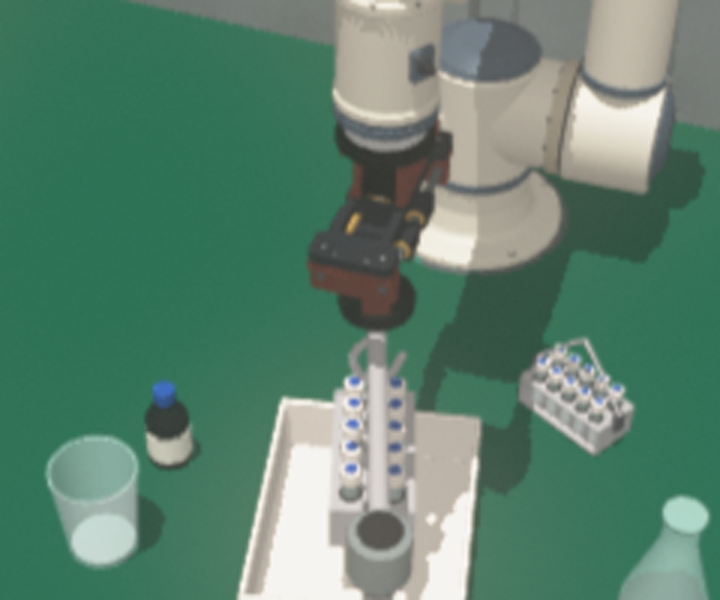

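View pics/j_wrist.png

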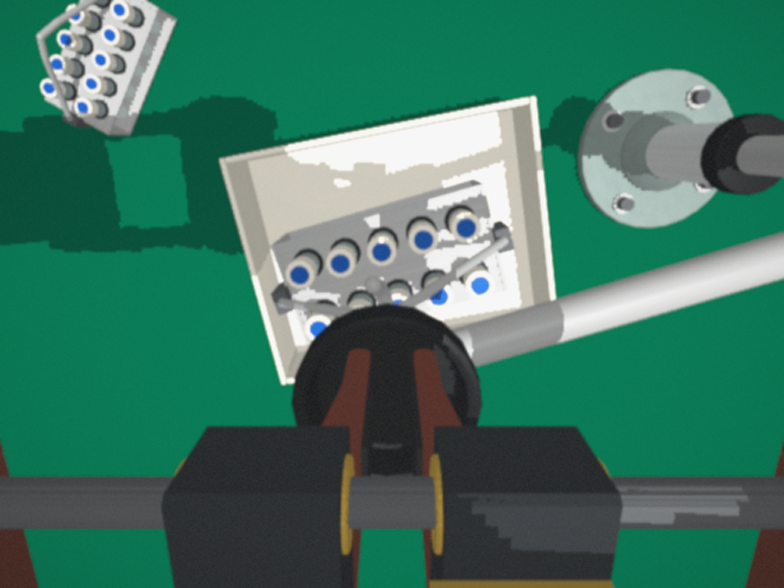

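The rack hangs level and there is little load left (3.5 N). I'll ease the last 8 mm, lift clear and look.

```bash
python3 - <<'E'
from h import *
bot.move_l(pt(200.0,.319,.2487),feed=.015); st()
bot.move_l(pt(200.0,.326,.2490),feed=.012); st()
bot.move_l(pt(200.0,.345,.2490),feed=.03); st()
bot.move_l(pt(200.0,.42,.2490),feed=.1)
bot.move_l([.40,-.10,.42],feed=.2); st()
bot.sleep(1)
S=snapshot("scene");T=snapshot("top");W=snapshot("wrist")
cv2.imwrite("pics/k_scene.png",cv2.resize(S["image"][80:330,170:400,::-1],None,fx=2.4,fy=2.4,interpolation=cv2.INTER_CUBIC))
cv2.imwrite("pics/k_top.png",cv2.resize(T["image"][50:280,180:400,::-1],None,fx=2.6,fy=2.6,interpolation=cv2.INTER_CUBIC))
cv2.imwrite("pics/k_wrist.png",W["image"][:,:,::-1])
for q,z in dict(dish=.321,hook_seat=.24,rack_bail=.243,rack=.091,beaker=0,bottle=0,flask=0).items():
    for s in(S,T): print(q,[(round(d["score"],2),np.round(d["pixel"],1),at_z(s,d["pixel"],z).round(3)) for d in place_of(q,s)[:3]])
st()
E
```

```text
24.29 [0.5257 0.0675 0.3194] ang 200.02 r 0.2483 [2.78 0.81 3.64]
25.02 [0.5249 0.0673 0.3257] ang 200.0 r 0.2491 [ 0.6  -0.06 -0.16]
25.81 [0.5251 0.0673 0.3449] ang 200.0 r 0.249 [0.44 1.18 0.42]
27.9 [ 0.4003 -0.0996  0.4197] ang 215.1 r 0.4385 [ 0.39 -0.63 -0.33]
dish [(0.87, array([285.6, 176.1]), array([0.515, 0.06 , 0.321])), (0.21, array([279. , 262.5]), array([0.778, 0.142, 0.321]))]
dish [(0.86, array([260. , 197.2]), array([0.529, 0.064, 0.321]))]
hook_seat [(0.77, array([286.4, 199.2]), array([0.513, 0.064, 0.24 ])), (0.64, array([379. , 277.5]), array([0.676, 0.346, 0.24 ]))]
hook_seat []
rack_bail [(0.85, array([368.3, 314. ]), array([0.781, 0.346, 0.243])), (0.78, array([353.3, 192.6]), array([0.429, 0.22 , 0.243])), (0.71, array([283. , 199.6]), array([0.521, 0.057, 0.243]))]
rack_bail [(0.97, array([148.1, 141.9]), array([0.654, 0.299, 0.243])), (0.95, array([204.6, 306.5]), array([0.313, 0.18 , 0.243])), (0.94, array([262.3, 202.6]), array([0.525, 0.061, 0.243]))]
rack [(0.97, array([363. , 334.6]), array([0.737, 0.343, 0.091])), (0.81, array([282.9, 241.3]), array([0.529, 0.063, 0.091])), (0.57, array([348.8, 215.2]), array([0.365, 0.207, 0.091]))]
rack [(0.97, array([263.8, 207.5]), array([0.526, 0.06 , 0.091])), (0.88, array([209.5, 299.6]), array([0.303, 0.193, 0.091]))]
beaker [(0.62, array([195.3, 261.4]), array([ 0.618, -0.174,  0.   ]))]
beaker [(0.69, array([349.8, 178.9]), array([ 0.609, -0.173,  0.   ]))]
bottle [(0.85, array([216.7, 232. ]), array([ 0.492, -0.165,  0.   ])), (0.45, array([285.5, 177.5]), array([ 0.181, -0.055,  0.   ]))]
bottle [(0.48, array([348.3, 224.6]), array([ 0.485, -0.166,  0.   ]))]
flask [(0.79, array([382.8, 285.3]), array([0.506, 0.354, 0.   ]))]
flask [(0.94, array([161.5, 220.1]), array([0.5  , 0.335, 0.   ]))]
29.75 [ 0.4  -0.1   0.42] ang 215.12 r 0.4389 [-0.73 -0.32 -0.42]
```

View pics/k_scene.png

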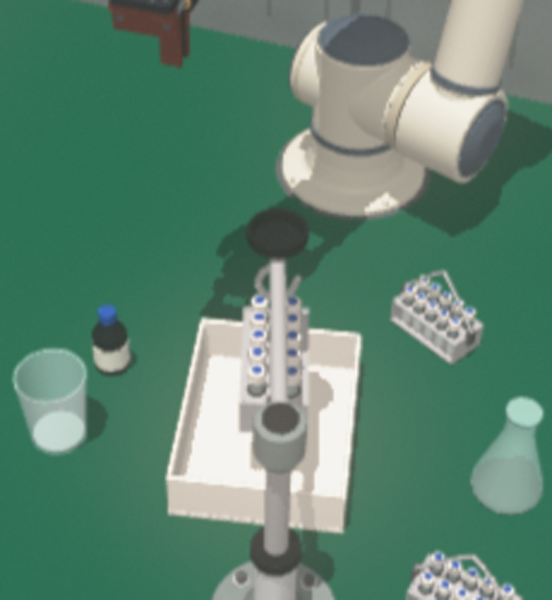

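View pics/k_top.png

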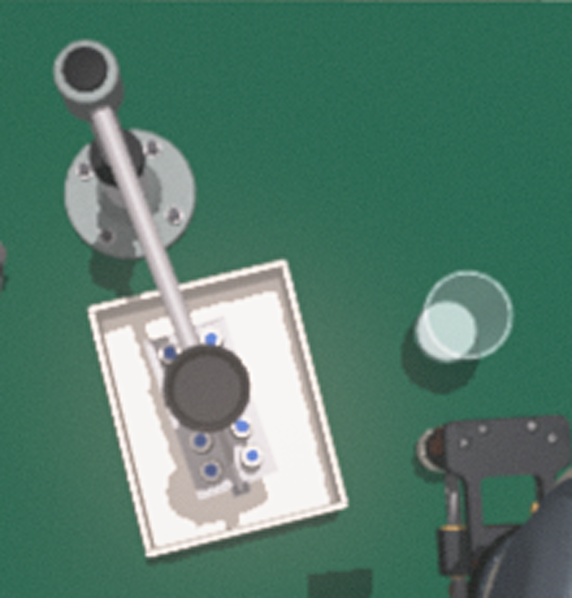

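View pics/k_wrist.png

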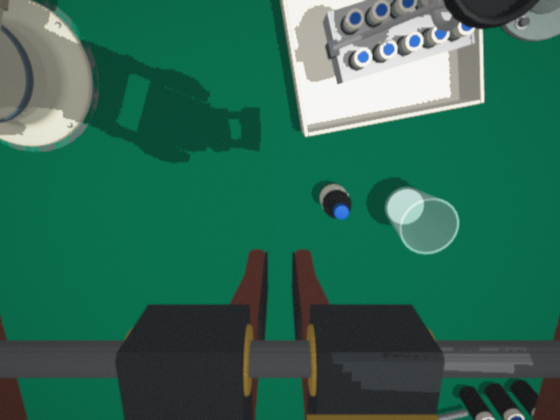

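```bash
python3 - <<'E'
from h import *
S=snapshot("scene");T=snapshot("top")
t=lambda x,y:(x/2.6+180,y/2.6+50); s=lambda x,y:(x/2.4+170,y/2.4+80)
A=[(169,352),(210,338),(211,470),(252,457)]
P=[at_z(T,t(*a),.177) for a in A];print(np.round(P,4),np.mean(P,0))
print("dish rim",tri(S,s(277,232),T,t(206,387)))
print("collar",tri(S,s(280,417),T,t(86,69)))
# caps visible in both: far end (robot side) caps: scene top caps (260,301),(293,303)?
print("cap R0",tri(S,s(260,301),T,t(252,457)),"cap L0",tri(S,s(293,303),T,t(211,470)))
print("cap R-end",tri(S,s(256,372),T,t(210,338)))
cv2.imwrite("pics/l.png",cv2.resize(S["image"][165:270,250:320,::-1],None,fx=7,fy=5.6,interpolation=cv2.INTER_CUBIC))
bot.sleep(.5);S2=snapshot("scene");print("diff",np.abs(S2["image"][150:270,250:320].astype(int)-S["image"][150:270,250:320]).max())
E
```

```text
[[0.5698 0.1009 0.177 ]
 [0.5819 0.0653 0.177 ]
 [0.4673 0.0651 0.177 ]
 [0.4782 0.0296 0.177 ]] [0.52431515 0.06523074 0.177     ]
dish rim (array([0.52513246, 0.06411023, 0.32833039]), np.float64(0.0016632088942758363))
collar (array([0.75798489, 0.15116657, 0.33112119]), np.float64(0.00012525467641451985))
cap R0 (array([0.47845743, 0.02924118, 0.17253957]), np.float64(0.0006596866483204176)) cap L0 (array([0.46738794, 0.06513381, 0.17205274]), np.float64(7.21729951564167e-05))
cap R-end (array([0.58269049, 0.0645249 , 0.17342644]), np.float64(0.0018459417217343676))
diff 4
```

View pics/l.png

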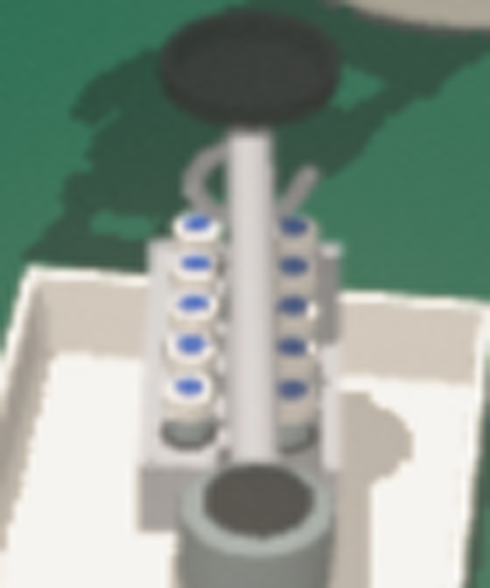

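The rack hangs centred under the dish to about 2 mm, level and still. The dish is back at its starting height. I'm handing in.

```bash
python3 -c "
from cell import *
hand_in()"
```

```text
the job is handed in; nothing more can be done
```

The rack is hanging from the hook above its tray, and I've handed the job in; the hand-in reports no verdict. I pressed the dish down to about the bottom stop and swung the hook clockwise under the handle of the largest rack, the one in the tray. I then eased the arm up at about 0.03 m/s and drew the robot clear by about 30 s on its clock, within the 51 s limit.

Last checks before handing in:
- **Arm:** the dish was back at its starting height.
- **Rack position:** the rack's centre was within about 2 mm of the dish centre, so it hangs by the middle of its handle.
- **Rack level and clear:** the tube caps were level within 1 mm, at about 0.173 m. That puts the rack's underside near 0.087 m, clear of the 0.068 m tray wall but about 4 mm lower than I expected, roughly the measuring error.
- **Stillness:** two pictures at least 0.5 s apart showed no visible change.
- **Bystanders:** the flask, bottle and beaker read within about 10 mm of their first positions, which is the networks' scatter. In the pictures they look unmoved.
- **Disagreement:** while the hook was going in, the wrist camera made the rack look about 5 mm shifted. I put that down to a wrong height assumed for the handle's ends, because the sideways force was below about 1.5 N.

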